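# Reload the shell-rest dispenser

### The arm

A 6-joint arm with a two-finger parallel gripper is mounted at the origin on a cart in front of the work surface, level with it; the furniture and walls round the work are solid. World frame = base frame: x ahead of the robot, y to its left, z up, the work surface at z = 0. Lengths are in m, angles in degrees, forces in N, time in s.
With the tool pointing down it reaches from about 0.325 to 0.925 m from the base axis. Payload 3.1 kg.
Tool frame: the origin (TCP) lies where the fingers leave the gripper's body, on its centre line; the fingertips stand 73 mm ahead of it and the grasp point (between the pads) lies 54 mm ahead of it; z points along the fingers, y is the line along which they close (so a half turn about z gives the same grasp; the last joint's range is limited). The gripper opens to 85 mm and grips with 20 to 120 N. Pads are 22 mm wide; open, the fingers measure 114 mm over their backs; the gripper's body (76 mm by 85 mm) begins 54 mm behind the grasp point. The pads swing forward as they close: fully open they stand 13 mm farther back than shut.
Start: joints at [-6.429, 12.427, 92.441, -0, 75.132, -6.429], TCP at [0.625, 0, 0.304] pointing down, gripper open.
Joint ranges: [-157.48, 157.48], [-44.54, 120.13], [17.64, 146.25], [-64.5, 244.5], [7.68, 150.69], [-147.95, 147.95]. Speed limits (degrees/s): [159.86, 159.86, 180, 180, 180, 180].

### API

Orientations are given as [roll, pitch, yaw] about the fixed x, y, z axes, in that order (R = Rz(yaw) Ry(pitch) Rx(roll)).
In Python, from workcell import bot, cams gives the robot as it stands.
- The arm moves only by the tool step_arm, never from a script. Its argument "deltas" is one flat list of numbers, 7 for each row, row after row: the shift along the tool's x, y, z in units of 30 mm (1.0 is 30 mm), then the turn, a rotation vector about the tool's x, y, z in units of 8 degrees (1.0 is 8 degrees), then the opening, from 0 (shut) to 1 (fully open). In form: [tx, ty, tz, ax, ay, az, jaw, tx, ty, tz, ax, ay, az, jaw, ...]. A call has 1 to 20 rows; each row is the pose to reach, as a shift and turn from the pose commanded when the call began, along the tool's axes at that moment; what a row does not reach only later rows make up. A row lasts 1/8 s, in which the tool goes at most 62.5 mm and 10.7 degrees, less where a joint would pass 70% of its speed; a pose out of reach is approached as far as the arm can. A call with a gripper value outside its range is refused whole. The fingers move at their own pace and stop on an object; "squeeze" is the grip in N (left out, the last holds). Time passes only in rows, so rows that repeat a pose let the fingers close. It gives the time, the measured TCP pose, the force, the opening and the grip force at its end, in the units of the state.
- bot.sense(): the state, without advancing time (a new reading comes with each control period).
- cams.snapshot(name): name is "scene" or "side" or "wrist"; returns a dict with "pixels" (400x640x3 uint8, red, green, blue), "mtx" (3x3 intrinsics, pixels), "D" ([k1, k2, p1, p2, k3] as OpenCV has them; the pictures are not rectified), "xyz" and "rotation" of the camera in the world. Camera axes: x right, y down, z forward; pixel columns grow to the right and rows downward; lengths in m; the calibration is good to about 2 mm. A picture is of the moment at which its call begins. There is no depth.
- bot.finish_job(): hands the job in; it is judged then, once.
Trained networks look in the newest picture that a camera, given by its name, has taken for a name from the list of things; names that differ only in an ending like _2 or _b are one class to them, and where a whole thing is asked for, a point or a joint stands for the part that bears it (a point fixed in the world has none). Each returns a list of dicts, best first, with "score" (0 to 1); they miss things now and then, are a little off and sometimes report something else, mostly with a low value. They report only what shows in the picture. A call takes as long as a camera call.
- cams.search_frame(camera, label): "rect" ([left, top, right, bottom] in pixels, round what is visible of it).
- cams.cut_out(camera, label): "region" (400x640 bool, what is visible of it) and "rect" ([left, top, right, bottom] in pixels, round what is visible of it).
- cams.landmark_of(camera, label): "pixel" ([column, row] in pixels: a listed point, or the origin of a listed thing).
The state is a dict: "time": time; "joint_pos": joint angles; "qvel": joint speeds; "joint_efforts": joint torques, N m; "tcp_pos": TCP position; "orientation": TCP orientation; "wrist_force": force on the tool from outside, world axes, zero at the start; "wrist_torque": the same for the moment, N m; "opening": finger opening in m; "finger_force": force on a finger pad.
Only numpy, scipy, OpenCV 4.12 (cv2) and the standard library are available. Lean on these libraries where they do the work, as an engineer would, in place of code of your own. Each camera call takes 0.05 s, during which the arm holds its last target. There are 200 camera calls.

### The job

Reload the spring dispenser on the grafting table with the two grooved hardwood shell rests, one on top of the other and both with the grooved face up; one of them stands on its edge and has to be tipped over first. Push each rest down against the spring follower, one at a time, until the two spring catches snap out over it and hold it down; at the end both lie level under the catches. Leave the other things on the table where they are.

Things in the scene. Friction and masses are not known exactly. Their poses are not given: they have to be found in the camera images.
- dispenser: dispenser fixed to the table, position and yaw vary: grey base plate 116 x 176 x 10 mm (origin under its middle) with an aluminium pocket for the stack, 63 mm (x) by 93 mm (y), open at the top; the walls, flared outward over the last 15 mm, end 114 mm above the table. The +-x sides are open between y = -29 and +29 mm, so fingers at the middle of a rest's long sides pass freely.
- throat (a point): centre line of the pocket at the level of the catches' flat underside, 78 mm above the table; axes as the dispenser (x along the rests' 60 mm, y along their 90 mm, z up). When a rest's top is pushed 3 to 10 mm below this level the catches snap out over it and the follower lifts it against them. Pushing the second rest drives the first down ahead of it.
- perch (a point): centre line of the pocket, 90 mm above the table: here a rest let in from above first stands with its underside, on the follower and the tops of the catches' sloping noses (the follower lower if a rest is already held). Pushed down at its middle, kept level, with about 10 to 20 N it forces the catches outward.
- follower (a joint): spring follower, a steel plate 56 x 74 mm that carries the stack and passes between the catches: 0 = up (its top 90 mm above the table), grows as it is pressed down, 0.068 m at the stop; about 0.034 with one rest held and 0.056 with both. The spring pushes up with 3 N at 0 and 100 N/m more.
- catch_left (a joint): spring catch in the end wall at +y of the dispenser, a bolt with a sloping nose 26 mm wide that stands 6 mm into the pocket: 0 = out (holding), up to 0.009 m pushed back into the wall
- catch_right (a joint): the same in the end wall at -y
- rest_flat_mid (a point): brown hardwood block 60 x 90 x 22 mm, 120 g; one broad face has a groove (12 mm wide, 3 deep, dark floor) along the 90 mm length, the other faces are plain. Point: its middle; x along the 60 mm, y along the 90 mm, z out of the grooved face. Starts lying flat, groove up.
- rest_standing_mid (a point): brown hardwood block 60 x 90 x 22 mm, 120 g; one broad face has a groove (12 mm wide, 3 deep, dark floor) along the 90 mm length, the other faces are plain. Point: its middle; x along the 60 mm, y along the 90 mm, z out of the grooved face. Starts standing on a long narrow face (60 mm high), groove upright on the robot's side; pushed near the top from the grooved side it tips over its far edge and lies groove up.
- wood_pad: bystander: thin blackened wooden pad without groove, 58 x 92 x 13 mm; origin under its middle
- shell: bystander: pale open oyster shell, 93 x 107 x 16 mm; origin under its middle
- dish: bystander: round glass dish, 90 mm wide, 62 mm high; origin under its middle

How it is judged:
By the outcome, as a careful person would: the job done as asked, in the order asked, and still so for the second after the job is handed in, with the robot touching nothing.
It also fails if it takes over 72 s, if anything falls off the work surface, if the arm or the gripper's body presses on something with over 40 N, if the wrist force passes 120 N, or if a joint passes its speed limit or range.

## Working session

There is one attempt and no reset: what is moved stays moved. The work goes in short steps, Python scripts to look and compute and a tool call to move; the robot and the scene stay as the last step left them, time stands still between calls to the robot, and variables do not carry over. Pictures are saved under pics/ and viewed, at most 10 in all, crops included, and the job is handed in when it is done.

Besides the shell and the picture viewer there is one more tool, called after "Emit:" by a JSON object that holds its "fn" and its "kwargs". step_arm: Moves the arm, as the interface text tells. Its arguments: {"type":"object","properties":{"deltas":{"type":"array"},"squeeze":{"type":"number"}},"required":["deltas"]}

```bash
mkdir -p pics; ls; cat > h.py <<'E'
import numpy as np, cv2
from workcell import bot, cams
from scipy.spatial.transform import Rotation as R
def ray(s,px):
    u=cv2.undistortPoints(np.array([[px]],float),np.array(s["mtx"]),np.array(s["D"]))[0,0]
    d=np.array(s["rotation"]).reshape(3,3)@np.array([u[0],u[1],1]); return np.array(s["xyz"]),d
def onz(s,px,z):
    o,d=ray(s,px); return o+d*(z-o[2])/d[2]
def proj(s,P):
    Rm=np.array(s["rotation"]).reshape(3,3).T; t=-Rm@np.array(s["xyz"])
    return cv2.projectPoints(np.array(P,float).reshape(-1,1,3),cv2.Rodrigues(Rm)[0],t,np.array(s["mtx"]),np.array(s["D"]))[0][:,0]
def save(s,n): cv2.imwrite("pics/"+n,np.ascontiguousarray(s["pixels"][:,:,::-1]))
E
python3 - <<'E'
from h import *
np.set_printoptions(precision=3,suppress=True)
Z={"dispenser":0,"throat":.078,"perch":.09,"rest_flat_mid":.011,"rest_standing_mid":.03,"wood_pad":0,"shell":0,"dish":0}
for c in["scene","side"]:
    s=cams.snapshot(c); save(s,c+"0.png"); print(c,s["xyz"])
    for l,z in Z.items():
        for r in cams.landmark_of(c,l)[:2]:
            print(l,np.round(r["score"],2),np.round(r["pixel"]),onz(s,r["pixel"],z))
st=bot.sense();print(st)
E
```

```text
pics
scene [-0.467 -0.945  0.824]Traceback (most recent call last):
  File "<stdin>", line 8, in <module>
  File "h.py", line 8, in onz
    o,d=ray(s,px); return o+d*(z-o[2])/d[2]
        ~~~^^^^^^
  File "h.py", line 6, in ray
    d=np.array(s["rotation"]).reshape(3,3)@np.array([u[0],u[1],1]); return np.array(s["xyz"]),d
      ~~~~~~~~~~~~~~~~~~~~~~~~~~~~~~~^^^^^
ValueError: cannot reshape array of size 3 into shape (3,3)
```

```bash
sed -i 's/np.array(s\["rotation"\]).reshape(3,3)/R.from_euler("xyz",s["rotation"],degrees=True).as_matrix()/' h.py
python3 - <<'E'
from h import *
np.set_printoptions(precision=3,suppress=True)
Z={"dispenser":0,"throat":.078,"perch":.09,"rest_flat_mid":.011,"rest_standing_mid":.03,"wood_pad":0,"shell":0,"dish":0}
for c in["scene","side","wrist"]:
    s=cams.snapshot(c); save(s,c+"0.png"); print(c,s["xyz"],s["rotation"])
    for l,z in Z.items():
        for r in cams.landmark_of(c,l)[:2]:
            print(l,np.round(r["score"],2),np.round(r["pixel"]),onz(s,r["pixel"],z))
st=bot.sense();print(st)
a=[cv2.imread(f"pics/{c}0.png") for c in("scene","side")]
E
```

```text
scene [-0.467 -0.945  0.824] [-120.461   -0.037  -49.341]
dispenser 0.69 [326. 218.] [ 0.546 -0.106  0.   ]
throat 0.72 [324. 194.] [ 0.556 -0.086  0.078]
perch 0.89 [324. 196.] [ 0.528 -0.11   0.09 ]
rest_flat_mid 0.67 [234. 203.] [0.398 0.18  0.011]
rest_flat_mid 0.36 [345. 248.] [ 0.441 -0.267  0.011]
rest_standing_mid 0.65 [342. 249.] [ 0.409 -0.279  0.03 ]
wood_pad 0.7 [395. 294.] [ 0.375 -0.485  0.   ]
shell 0.63 [341. 201.] [ 0.662 -0.075  0.   ]
dish 0.88 [309. 188.] [0.663 0.075 0.   ]
side [0.141 1.045 0.661] [-114.976    1.415 -163.602]
dispenser 0.65 [305. 227.] [ 0.552 -0.103 -0.   ]
dispenser 0.59 [325. 286.] [0.405 0.182 0.   ]
perch 0.83 [310. 203.] [ 0.533 -0.101  0.09 ]
rest_flat_mid 0.58 [324. 286.] [0.402 0.196 0.011]
rest_flat_mid 0.49 [251. 252.] [0.65  0.091 0.011]
rest_standing_mid 0.65 [363. 200.] [ 0.404 -0.284  0.03 ]
rest_standing_mid 0.43 [373. 181.] [ 0.401 -0.459  0.03 ]
wood_pad 0.62 [374. 183.] [ 0.404 -0.514  0.   ]
dish 0.71 [250. 253.] [0.658 0.081 0.   ]
wrist [0.626 0.066 0.374] [164.668   0.039   0.058]
dispenser 0.56 [250. 242.] [ 0.539 -0.097  0.   ]
throat 0.62 [233. 278.] [ 0.536 -0.105  0.078]
throat 0.59 [230. 277.] [ 0.533 -0.104  0.078]
perch 0.95 [233. 279.] [ 0.539 -0.1    0.09 ]
shell 0.75 [338. 232.] [ 0.659 -0.081  0.   ]
shell 0.64 [235. 275.] [ 0.515 -0.146  0.   ]
dish 0.59 [343. 107.] [0.661 0.079 0.   ]
{'time': 1.45, 'joint_pos': array([-6.427, 12.426, 92.441, -0.001, 75.131, -6.428]), 'qvel': array([ 0.026, -0.031, -0.003,  0.034,  0.01 ,  0.05 ]), 'joint_efforts': array([  0.   , -39.687, -30.424,  -0.   ,   0.001,  -0.   ]), 'tcp_pos': array([0.625, 0.   , 0.304]), 'orientation': array([179.998,   0.001,  90.001]), 'wrist_force': array([ 0.982,  0.633, -0.442]), 'wrist_torque': array([ 0.063, -0.035,  0.008]), 'finger_force': 0.0, 'opening': 0.08541267709359503}
```

View pics/scene0.png

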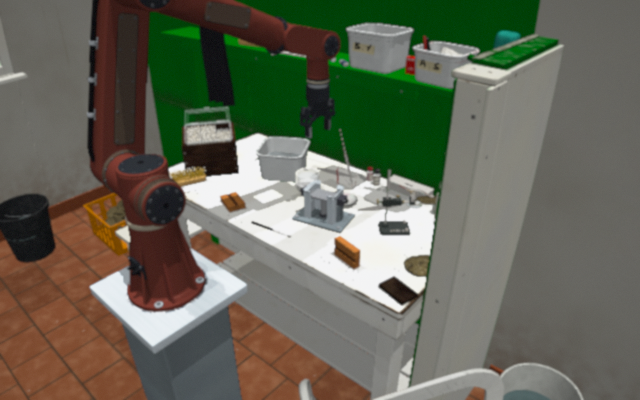

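View pics/side0.png

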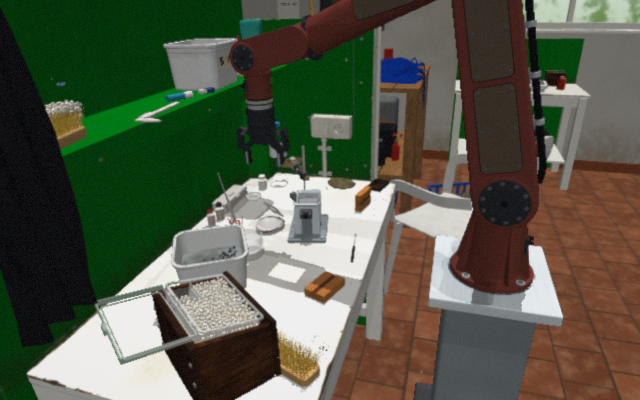

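Emit:
{"fn": "step_arm", "kwargs": {"deltas": [-9.3,-7.5,0,0,0,0,0,-9.3,-7.5,0,0,0,0,0,-9.3,-7.5,0,0,0,0,0,-9.3,-7.5,0,0,0,0,0,-9.3,-7.5,0,0,0,0,0,-9.3,-7.5,0,0,0,0,0,-9.3,-7.5,0,0,0,0,0,-9.3,-7.5,0,0,0,0,0,-9.3,-7.5,0,0,0,0,0,-9.3,-7.5,0,0,0,0,0,-9.3,-7.5,0,0,0,0,0]}}

```text
time: 2.82
tcp_pos: [0.4005, -0.2784, 0.3038]
orientation: [-180.0, -0.0, 90.1]
wrist_force: [0.1, 0.2, -0.2]
opening: -0.0003
finger_force: 0.0
```

```bash
cat >> h.py <<'E'
def look(n,label,zs):
    s=cams.snapshot("wrist"); save(s,n)
    st=bot.sense(); print(st["time"],st["tcp_pos"],st["orientation"],s["xyz"],s["rotation"])
    for l,z in zip(label,zs):
        for r in cams.landmark_of("wrist",l)[:2]: print(l,np.round(r["score"],2),np.round(r["pixel"]),onz(s,r["pixel"],z))
    return s
def rect_of(s,label,z):
    r=cams.cut_out("wrist",label)
    if not r: print("none");return
    c,_=cv2.findContours(r[0]["region"].astype(np.uint8),cv2.RETR_EXTERNAL,cv2.CHAIN_APPROX_NONE)
    c=max(c,key=cv2.contourArea)[:,0]
    P=np.array([onz(s,p,z)[:2] for p in c])*1000
    (m,w,a)=cv2.minAreaRect(P.astype(np.float32)); print(label,r[0]["score"],"centre",m,"size",w,"ang",a); return c
E
python3 - <<'E'
from h import *
np.set_printoptions(precision=3,suppress=True)
s=look("w1.png",["rest_standing_mid","perch"],[.03,.09])
rect_of(s,"rest_standing_mid",.06)
E
```

```text
2.875 [ 0.4   -0.279  0.304] [-179.999   -0.004   90.07 ] [ 0.401 -0.212  0.374] [164.675   0.045   0.142]
rest_standing_mid 0.76 [318. 195.] [ 0.407 -0.3    0.03 ]
rest_standing_mid 0.81 centre (405.4743347167969, -293.8020324707031) size (92.82626342773438, 24.33755874633789) ang 78.837646484375
```

View pics/w1.png

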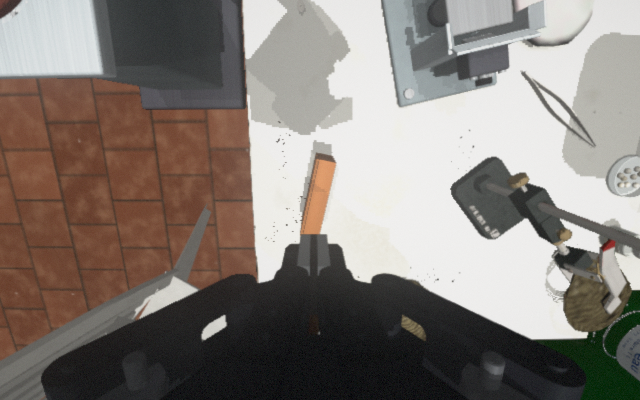

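```bash
python3 - <<'E'
from h import *
np.set_printoptions(precision=4,suppress=True)
s=cams.snapshot("wrist"); 
for n in("rest_standing_mid",):
    m=cams.cut_out("wrist",n)[0]["region"].astype(np.uint8)
    c=max(cv2.findContours(m,0,1)[0],key=cv2.contourArea)
    for p in cv2.approxPolyDP(c,3,True)[:,0]: print(p,onz(s,p,.06)[:2],onz(s,p,0)[:2])
im=s["pixels"][130:260,240:400,::-1]
a=cv2.imread("pics/scene0.png")[225:275,315:385]
a=cv2.resize(a,None,fx=5,fy=5,interpolation=2);b=cv2.resize(im,None,fx=2.4,fy=2.4)
h=min(a.shape[0],b.shape[0]);cv2.imwrite("pics/c1.png",np.hstack([a[:h],b[:h]]))
E
```

```text
[332 155] [ 0.4202 -0.2499] [ 0.424  -0.2571]
[316 155] [ 0.4034 -0.25  ] [ 0.4039 -0.2571]
[300 234] [ 0.3857 -0.3389] [ 0.3828 -0.3631]
[320 232] [ 0.4083 -0.3364] [ 0.4097 -0.3601]
[336 164] [ 0.4246 -0.2594] [ 0.4292 -0.2684]
```

View pics/c1.png

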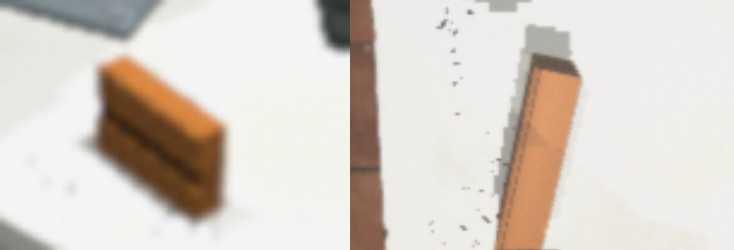

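Emit:
{"fn": "step_arm", "kwargs": {"deltas": [-0.39,-1.52,0,0,0,1.4,0,-0.39,-1.52,3,0,0,1.4,0,-0.39,-1.52,5,0,0,1.4,0,-0.39,-1.52,6.1,0,0,1.4,0,-0.39,-1.52,6.1,0,0,1.4,0,-0.43,-1.32,6.1,0,0,1.4,0,-0.47,-1.12,6.1,0,0,1.4,0,-0.51,-0.92,6.1,0,0,1.4,0,-0.55,-0.72,6.1,0,0,1.4,0,-0.59,-0.52,6.1,0,0,1.4,0,-0.63,-0.32,6.1,0,0,1.4,0,-0.67,-0.12,6.1,0,0,1.4,0,-0.71,0.08,6.1,0,0,1.4,0,-0.75,0.28,6.1,0,0,1.4,0,-0.75,0.28,6.1,0,0,1.4,0]}}

```text
time: 5.0
tcp_pos: [0.4089, -0.3017, 0.121]
orientation: [180.0, 0.0, 78.8]
wrist_force: [-0.0, 0.3, -0.0]
opening: -0.0003
finger_force: 0.0
```

```bash
python3 - <<'E'
from h import *
np.set_printoptions(precision=4,suppress=True)
s=look("w2.png",["rest_standing_mid"],[.011]); rect_of(s,"rest_standing_mid",.022)
E
```

```text
5.05 [ 0.4086 -0.3015  0.1209] [-179.9894   -0.0022   78.8159] [ 0.4224 -0.2366  0.1906] [164.6503   0.0125 -11.123 ]
rest_standing_mid 0.89 [374. 223.] [ 0.4483 -0.3081  0.011 ]
rest_standing_mid 0.58 centre (447.22479248046875, -302.0144958496094) size (84.49440002441406, 60.643333435058594) ang 78.21912384033203
```

View pics/w2.png

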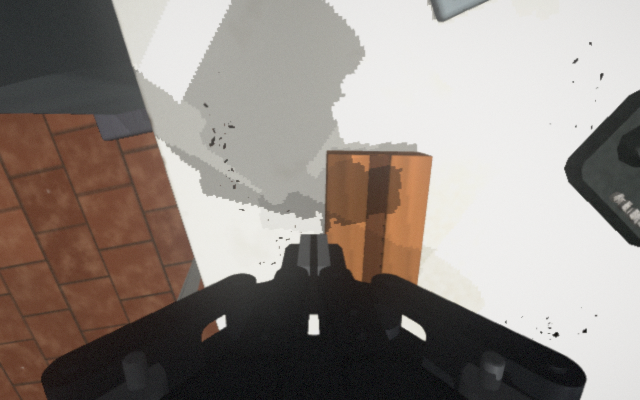

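Emit:
{"fn": "step_arm", "kwargs": {"deltas": [0,0,-0.3,0,0,0,1,0.13,1.28,-0.3,0,0,0,1,0.13,1.28,-0.3,0,0,0,1,0.13,1.28,-0.3,0,0,0,1,0.13,1.28,-0.3,0,0,0,1,0.13,1.28,0.3,0,0,0,1,0.13,1.28,0.9,0,0,0,1,0.13,1.28,1.4,0,0,0,1,0.13,1.28,1.4,0,0,0,1]}}

```text
time: 6.28
tcp_pos: [0.4454, -0.3039, 0.0764]
orientation: [-179.7, -0.1, 78.8]
wrist_force: [-0.7, 0.2, 0.6]
opening: 0.0855
finger_force: 0.0
```

Emit:
{"fn": "step_arm", "kwargs": {"deltas": [0,0,0,0,0,0,0,0,0,0,0,0,0,0,0,0,0,0,0,0,0,0,0,0,0,0,0,0,0,0,0,0,0,0,0], "squeeze": 70}}

```text
time: 6.9
tcp_pos: [0.4477, -0.3058, 0.08]
orientation: [179.9, 0.1, 78.8]
wrist_force: [0.7, 0.1, 5.7]
opening: 0.0582
finger_force: 77.1
```

Emit:
{"fn": "step_arm", "kwargs": {"deltas": [0,0,-1.5,0,0,0,0,0,0,-3.3,0,0,0,0,0.5,0.5,-5.3,0,0,-1,0,2,1.5,-5.3,0,0,-2,0,2.63,1.94,-5.3,0,0,-2.6,0,2.63,1.94,-5.3,0,0,-2.6,0,2.63,1.94,-5.3,0,0,-2.6,0,2.63,1.94,-5.3,0,0,-2.6,0]}}

```text
time: 7.9
tcp_pos: [0.5183, -0.2396, 0.2372]
orientation: [-179.9, -0.0, 99.5]
wrist_force: [0.1, -0.0, -0.3]
opening: 0.0578
finger_force: 76.4
```

```bash
python3 - <<'E'
from h import *
np.set_printoptions(precision=4,suppress=True)
print(bot.sense()["opening"],bot.sense()["finger_force"])
s=look("w3.png",["perch","throat","dispenser"],[.09,.078,0]); rect_of(s,"dispenser",.01)
E
```

```text
0.05778814379780468 76.4443489909172
7.95 [ 0.5185 -0.2397  0.2374] [-179.9487   -0.0264   99.5029] [ 0.508  -0.1742  0.3069] [164.7176   0.1256   9.5587]
perch 0.97 [380.  12.] [ 0.5389 -0.1009  0.09  ]
throat 0.74 [373.  16.] [ 0.5368 -0.1001  0.078 ]
dispenser 0.59 [360.  44.] [ 0.5397 -0.0997  0.    ]
dispenser 0.59 centre (556.2050170898438, -124.01252746582031) size (145.95376586914062, 124.59244537353516) ang 11.273920059204102
```

View pics/w3.png

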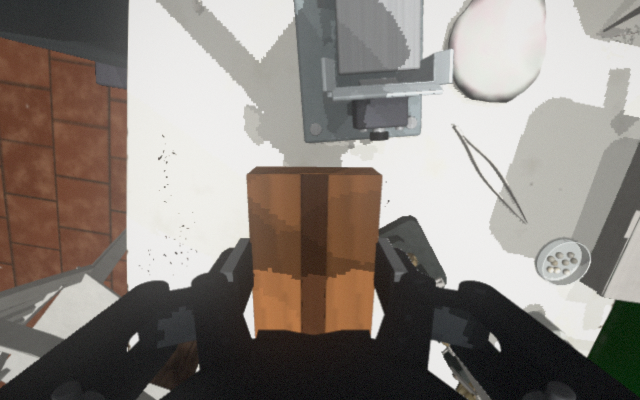

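Emit:
{"fn": "step_arm", "kwargs": {"deltas": [-1,0,-0.5,0,0,0,0,-2,0,-1,0,0,0,0,-2,0,-1,0,0,0,0,-2,0,-1,0,0,0,0,-2,0,-1,0,0,0,0]}}

```text
time: 8.78
tcp_pos: [0.5286, -0.297, 0.2667]
orientation: [-179.9, -0.1, 99.6]
wrist_force: [0.2, 1.0, -0.9]
opening: 0.0577
finger_force: 76.5
```

```bash
python3 - <<'E'
from h import *
np.set_printoptions(precision=4,suppress=True)
s=look("w4.png",["perch","throat","dispenser"],[.09,.078,0])
cv2.imwrite("pics/w4c.png",cv2.resize(s["pixels"][0:220,230:500,::-1],None,fx=2.7,fy=2.7,interpolation=2))
E
```

```text
8.825 [ 0.5287 -0.2971  0.2669] [-179.9209   -0.0917   99.6436] [ 0.5182 -0.2317  0.3366] [164.7845   0.1341   9.6924]
dispenser 0.31 [316. 256.] [ 0.5478 -0.3932  0.    ]
```

View pics/w4c.png

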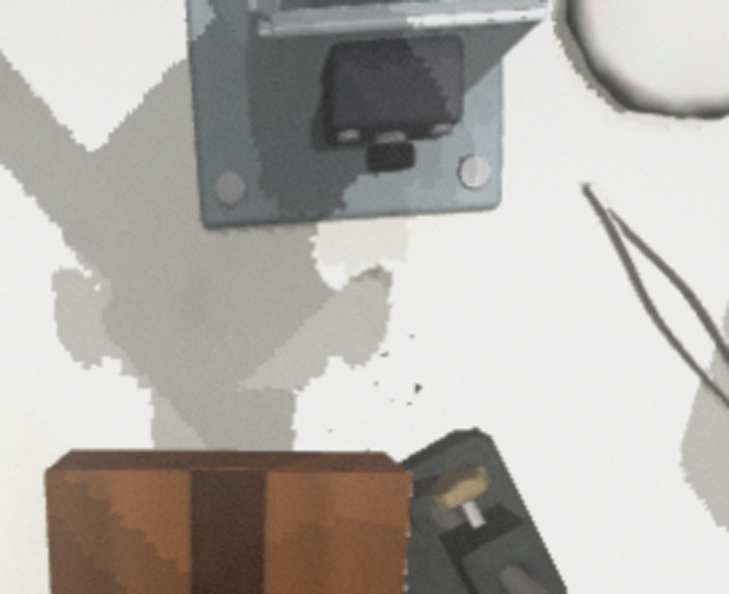

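```bash
python3 - <<'E'
from h import *
import json
np.set_printoptions(precision=4,suppress=True)
s=dict(mtx=cams.snapshot("wrist")["mtx"]);c=cams.snapshot("wrist")
a,b=[onz(c,p,.01)[:2] for p in [(304.5,85),(415.5,77)]]
d=b-a;y=np.arctan2(d[1],d[0]);u=d/np.linalg.norm(d);n=np.array([-u[1],u[0]])
print(a,b,np.linalg.norm(d),np.degrees(y),"centre",(a+b)/2+.088*n)
E
```

```text
[ 0.5037 -0.2009] [ 0.6152 -0.1736] 0.11485073049064447 13.747431315638556 centre [ 0.5385 -0.1018]
```

Emit:
{"fn": "step_arm", "kwargs": {"deltas": [1,0,0,0,0,0,0,3,0,0,0,0,0,0,4,0,0,0,0,0,0,4,0,0,0,0,0,0,4,0,0,0,0,0,0]}}

```text
time: 9.7
tcp_pos: [0.5096, -0.1803, 0.2683]
orientation: [180.0, 0.1, 99.6]
wrist_force: [-0.1, -0.0, -1.0]
opening: 0.0582
finger_force: 76.5
```

```bash
python3 - <<'E'
from h import *
np.set_printoptions(precision=4,suppress=True)
s=look("w5.png",["perch","throat","dispenser"],[.09,.078,0])
cv2.imwrite("pics/w5c.png",cv2.resize(s["pixels"][0:220,200:500,::-1],None,fx=2.6,fy=2.6,interpolation=2))
E
```

```text
9.75 [ 0.5096 -0.1807  0.2682] [179.9653   0.0579  99.5756] [ 0.499  -0.1148  0.3379] [164.6079   0.0101   9.6754]
perch 0.9 [366. 107.] [ 0.5395 -0.0995  0.09  ]
dispenser 0.6 [350. 110.] [ 0.5373 -0.1004  0.    ]
```

View pics/w5c.png

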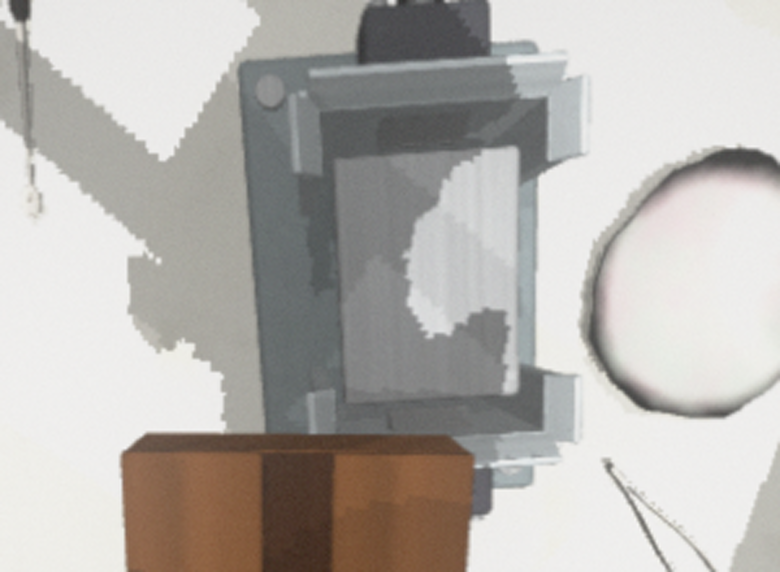

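```bash
python3 - <<'E'
from h import *
np.set_printoptions(precision=4,suppress=True)
c=cams.snapshot("wrist")
f=lambda x,y,z:onz(c,(200+x/2.6,y/2.6),z)[:2]
q=np.array([f(*p,.09) for p in[(333,157),(519,148),(518,393),(345,403)]])
print(q.mean(0)); 
for i in range(4): d=q[(i+1)%4]-q[i]; print(np.linalg.norm(d),np.degrees(np.arctan2(d[1],d[0])))
st=bot.sense();z=st["tcp_pos"][2]-.057
a,b=f(121,453,z),f(473,453,z);d=b-a
print("rest far edge",a,b,np.linalg.norm(d),np.degrees(np.arctan2(d[1],d[0])))
Rm=R.from_euler("xyz",st["orientation"],degrees=True).as_matrix()
print("in tool",[Rm.T@(np.r_[p,z]-st["tcp_pos"]) for p in(a,b)])
E
```

```text
[ 0.5382 -0.1006]
0.05502352505014906 12.37262540210157
0.07222679874248962 -76.53849659404906
0.05520420021884045 -167.03163763376824
0.07279754186189197 103.3130906729409
rest far edge [ 0.4744 -0.1434] [ 0.5321 -0.1336] 0.058551982380289504 9.594229640235945
in tool [array([ 0.0427, -0.0284,  0.057 ]), array([0.0427, 0.0302, 0.057 ])]
```

Emit:
{"fn": "step_arm", "kwargs": {"deltas": [1,0.5,0,0,0,-0.2,0,2,1.1,0,0,0,-0.43,0,2.56,1.35,0,0,0,-0.43,0,2.56,1.35,1,0,0,-0.43,0,2.56,1.35,1.8,0,0,-0.43,0,2.56,1.35,1.8,0,0,-0.43,0,2.56,1.35,1.8,0,0,-0.43,0]}}

```text
time: 10.82
tcp_pos: [0.5369, -0.0979, 0.2148]
orientation: [179.9, 0.0, 103.0]
wrist_force: [1.0, 0.1, -0.1]
opening: 0.0578
finger_force: 76.4
```

```bash
python3 - <<'E'
from h import *
s=cams.snapshot("wrist"); print(bot.sense()["tcp_pos"],bot.sense()["orientation"])
cv2.imwrite("pics/w6c.png",cv2.resize(s["pixels"][0:260,180:460,::-1],None,fx=2.3,fy=2.3,interpolation=2))
E
```

```text
[ 0.53722194 -0.09795813  0.2153072 ] [1.79886044e+02 7.64267062e-02 1.03008904e+02]
```

View pics/w6c.png

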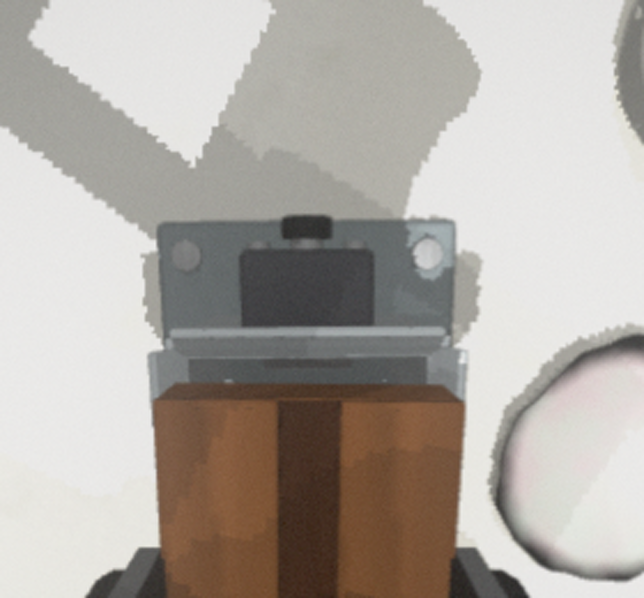

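Emit:
{"fn": "step_arm", "kwargs": {"deltas": [0,0,0.4,0,0,0,0,0,0,0.7,0,0,0,0,0,0,0.9,0,0,0,0,0,0,1.05,0,0,0,0,0,0,1.15,0,0,0,0,0,0,1.15,0,0,0,0]}}

```text
time: 11.62
tcp_pos: [0.5364, -0.0974, 0.1792]
orientation: [180.0, -0.0, 103.0]
wrist_force: [-0.3, 1.0, -0.4]
opening: 0.0576
finger_force: 76.4
```

Emit:
{"fn": "step_arm", "kwargs": {"deltas": [0,0,0.1,0,0,0,0,0,0,0.2,0,0,0,0,0,0,0.3,0,0,0,0,0,0,0.4,0,0,0,0,0,0,0.4,0,0,0,0]}}

```text
time: 12.25
tcp_pos: [0.5365, -0.0974, 0.1676]
orientation: [180.0, -0.0, 103.0]
wrist_force: [-0.8, 0.3, 1.6]
opening: 0.0578
finger_force: 76.8
```

Emit:
{"fn": "step_arm", "kwargs": {"deltas": [0,0,0.15,0,0,0,0,0,0,0.3,0,0,0,0,0,0,0.45,0,0,0,0,0,0,0.6,0,0,0,0]}}

```text
time: 12.75
tcp_pos: [0.5371, -0.0977, 0.1496]
orientation: [179.9, 0.1, 103.0]
wrist_force: [1.1, -1.0, 4.4]
opening: 0.0577
finger_force: 77.0
```

Emit:
{"fn": "step_arm", "kwargs": {"deltas": [0,0,0.15,0,0,0,0,0,0,0.3,0,0,0,0,0,0,0.45,0,0,0,0,0,0,0.6,0,0,0,0,0,0,0.66,0,0,0,0,0,0,0.66,0,0,0,0]}}

```text
time: 13.5
tcp_pos: [0.5371, -0.0977, 0.1299]
orientation: [179.9, 0.1, 103.0]
wrist_force: [1.2, -1.3, 5.3]
opening: 0.0578
finger_force: 77.1
```

```bash
python3 - <<'E'
from h import *
s=cams.snapshot("wrist"); st=bot.sense();print(st["tcp_pos"],st["wrist_force"],st["wrist_torque"])
cv2.imwrite("pics/w7c.png",cv2.resize(s["pixels"][0:260,180:460,::-1],None,fx=2.3,fy=2.3,interpolation=2))
E
```

```text
[ 0.5371006  -0.09770839  0.12994676] [0.76130012 0.16315473 5.6240954 ] [-0.0998686  -0.05106586  0.01030295]
```

Emit:
{"fn": "step_arm", "kwargs": {"deltas": [0,0,0,0,0,0,1,0,0,0,0,0,0,1,0,0,0,0,0,0,1,0,0,0,0,0,0,1,0,0,-0.5,0,0,0,1,0,0,-1.5,0,0,0,1,-1,0,-3,0,0,0,1,-2.6,0,-5,0,0,0,1,-2.6,0,-5,0,0,0,1,-2.6,0,-5,0,0,0,1]}}

```text
time: 14.8
tcp_pos: [0.5544, -0.1739, 0.2812]
orientation: [179.9, 0.1, 103.0]
wrist_force: [-0.4, -0.4, -0.7]
opening: 0.0851
finger_force: 0.0
```

```bash
python3 - <<'E'
from h import *
np.set_printoptions(precision=4,suppress=True)
s=look("w8.png",["rest_standing_mid","perch","throat","catch_left","catch_right"],[.067]+[.09,.078]*2)
rect_of(s,"rest_standing_mid",.078)
cv2.imwrite("pics/w8c.png",cv2.resize(s["pixels"][0:280,200:500,::-1],None,fx=2.1,fy=2.1,interpolation=2))
E
```

```text
14.85 [ 0.5534 -0.1729  0.2791] [-179.9553   -0.0688  103.0204] [ 0.5398 -0.1092  0.3508] [164.6045  -0.0801  13.0319]
rest_standing_mid 0.97 [313. 108.] [ 0.5382 -0.1012  0.067 ]Traceback (most recent call last):
  File "<stdin>", line 3, in <module>
  File "h.py", line 17, in look
    for r in cams.landmark_of("wrist",l)[:2]: print(l,np.round(r["score"],2),np.round(r["pixel"]),onz(s,r["pixel"],z))
             ~~~~~~~~~~~~~~~~^^^^^^^^^^^
ValueError: it knows: dish, dispenser, perch, rest_flat_mid, rest_standing_mid, shell, throat, wood_pad
```

```bash
python3 - <<'E'
from h import *
np.set_printoptions(precision=4,suppress=True)
s=cams.snapshot("wrist"); rect_of(s,"rest_standing_mid",.078)
m=cams.cut_out("wrist","rest_standing_mid")[0]["region"].astype(np.uint8)
c=max(cv2.findContours(m,0,1)[0],key=cv2.contourArea)
for p in cv2.approxPolyDP(c,2.5,True)[:,0]: print(p,onz(s,p,.078)[:2])
for l in("rest_standing_mid","perch","throat"):
  for r in cams.landmark_of("wrist",l)[:1]: print(l,r)
E
```

```text
rest_standing_mid 0.85 centre (538.2810668945312, -100.02881622314453) size (60.129295349121094, 89.473388671875) ang 12.771795272827148
[282  56] [ 0.5002 -0.0639]
[283 160] [ 0.5187 -0.1488]
[331 157] [ 0.5603 -0.1363]
[334 162] [ 0.5641 -0.1401]
[347 161] [ 0.5753 -0.1365]
[351  56] [ 0.5562 -0.0509]
[334  55] [ 0.5422 -0.0534]
[331  61] [ 0.5409 -0.0584]
[320  62] [ 0.5321 -0.0613]
[302  61] [ 0.5173 -0.0639]
[298  55] [ 0.513  -0.0602]
```

Emit:
{"fn": "step_arm", "kwargs": {"deltas": [2,-0.4,0,0,0,0,1,4,-0.8,0,0,0,0,1,6,-1.2,0,0,0,0,1,8,-1.6,0,0,0,0,1,10,-2,0,0,0,0,1,11.5,-2.24,0,0,0,0,1,11.5,-2.24,0,0,0,0,1,11.5,-2.24,0,0,0,0,1,11.5,-2.24,0,0,0,0,1]}}

```text
time: 16.42
tcp_pos: [0.4113, 0.1466, 0.2796]
orientation: [180.0, 0.0, 102.9]
wrist_force: [-0.4, -0.7, 0.2]
opening: 0.0854
finger_force: 0.0
```

```bash
python3 - <<'E'
from h import *
np.set_printoptions(precision=4,suppress=True)
s=look("w9.png",["rest_flat_mid"],[.011])
rect_of(s,"rest_flat_mid",.022)
m=cams.cut_out("wrist","rest_flat_mid")[0]["region"].astype(np.uint8)
c=max(cv2.findContours(m,0,1)[0],key=cv2.contourArea)
for p in cv2.approxPolyDP(c,2.5,True)[:,0]: print(p,onz(s,p,.022)[:2])
print(np.array(s["pixels"])[m>0].mean(0))
E
```

```text
16.475 [0.4113 0.1465 0.2796] [179.9984   0.0154 102.9203] [0.3969 0.2113 0.3493] [164.6552   0.0443  12.9961]
rest_flat_mid 0.57 [310. 134.] [0.397 0.194 0.011]
rest_flat_mid 0.87 centre (400.7159423828125, 194.1197052001953) size (89.74732971191406, 60.28688430786133) ang 70.15227508544922
[313  83] [0.3885 0.2453]
[270 155] [0.3592 0.1623]
[315 182] [0.4142 0.144 ]
[358 114] [0.442  0.2259]
[155.2174 112.7091  84.2646]
```

Emit:
{"fn": "step_arm", "kwargs": {"deltas": [0.6,0,1,0,0,1.3,1,1.2,0,2,0,0,2.6,1,1.64,0,3.5,0,0,3.6,1,1.64,0,4.8,0,0,4.08,1,1.64,0,5,0,0,4.08,1,1.64,0,5.8,0,0,4.08,1,1.64,0,6.4,0,0,4.08,1,1.64,0,6.69,0,0,4.08,1,1.64,0,6.69,0,0,4.08,1]}}

```text
time: 17.75
tcp_pos: [0.4001, 0.1954, 0.0794]
orientation: [180.0, -0.0, 70.4]
wrist_force: [0.1, 0.1, -0.2]
opening: 0.0852
finger_force: 0.0
```

Emit:
{"fn": "step_arm", "kwargs": {"deltas": [0,0,0,0,0,0,0,0,0,0,0,0,0,0,0,0,0,0,0,0,0,0,0,0,0,0,0,0,0,0,0,0,0,0,0], "squeeze": 70}}

```text
time: 18.38
tcp_pos: [0.4011, 0.196, 0.0805]
orientation: [179.8, -0.1, 70.4]
wrist_force: [0.3, -1.3, 6.3]
opening: 0.058
finger_force: 75.4
```

Emit:
{"fn": "step_arm", "kwargs": {"deltas": [0,0,-1.5,0,0,0,0,0,0,-3.3,0,0,0,0,0,0,-5,0,0,-0.5,0,-1,1,-6.3,0,0,-1.2,0,-2.2,2.2,-6.3,0,0,-1.9,0,-3.5,3.4,-6.3,0,0,-2.6,0,-4.8,4.7,-6.3,0,0,-3.3,0,-6.1,6,-6.3,0,0,-3.8,0,-7.2,7.1,-6.3,0,0,-4.07,0,-7.72,7.58,-6.3,0,0,-4.07,0,-7.72,7.58,-6.3,0,0,-4.07,0,-7.72,7.58,-6.3,0,0,-4.07,0]}}

```text
time: 19.88
tcp_pos: [0.5354, -0.0978, 0.2675]
orientation: [-179.9, -0.1, 103.0]
wrist_force: [-0.3, -0.2, -0.1]
opening: 0.0577
finger_force: 75.7
```

```bash
python3 - <<'E'
from h import *
np.set_printoptions(precision=4,suppress=True)
s=look("w10.png",["rest_flat_mid"],[.2])
st=bot.sense();z=st["tcp_pos"][2]-.0585
Rm=R.from_euler("xyz",st["orientation"],degrees=True).as_matrix()
for r in cams.cut_out("wrist","rest_flat_mid"):
    print(r["score"]); c=max(cv2.findContours(r["region"].astype(np.uint8),0,1)[0],key=cv2.contourArea)
    for p in cv2.approxPolyDP(c,2.5,True)[:,0]: print(p,Rm.T@(onz(s,p,z)-st["tcp_pos"]))
E
```

```text
19.925 [ 0.5354 -0.0975  0.2676] [-179.9517   -0.0658  103.0291] [ 0.5211 -0.0332  0.3373] [164.7598   0.1101  13.0504]
rest_flat_mid 0.74 [312. 254.] [ 0.535  -0.0977  0.2   ]
0.88
[255 166] [ 0.046  -0.025   0.0586]
[246 174] [ 0.0425 -0.0291  0.0586]
[253 252] [ 0.0054 -0.028   0.0585]
[255 333] [-0.0399 -0.0296  0.0585]
[259 329] [-0.0375 -0.0274  0.0585]
[308 333] [-0.0398 -0.0024  0.0585]
[333 329] [-0.0374  0.0103  0.0585]
[369 330] [-0.038   0.0287  0.0585]
[381 174] [0.0425 0.0298 0.0585]
[371 166] [0.046  0.0253 0.0585]
```

Emit:
{"fn": "step_arm", "kwargs": {"deltas": [0,0.05,0.7,0,0,0,0,0,0.05,1.4,0,0,0,0,0,0.05,2,0,0,0,0,0,0.05,2.4,0,0,0,0,0,0.05,2.7,0,0,0,0,0,0.05,2.9,0,0,0,0,0,0.05,3,0,0,0,0,0,0.05,3.1,0,0,0,0,0,0.05,3.2,0,0,0,0,0,0.05,3.2,0,0,0,0]}}

```text
time: 21.28
tcp_pos: [0.5374, -0.0986, 0.1718]
orientation: [-180.0, -0.0, 103.0]
wrist_force: [-0.1, -0.1, -1.6]
opening: 0.058
finger_force: 75.7
```

Emit:
{"fn": "step_arm", "kwargs": {"deltas": [0,0,0.15,0,0,0,0,0,0,0.3,0,0,0,0,0,0,0.45,0,0,0,0,0,0,0.6,0,0,0,0,0,0,0.75,0,0,0,0]}}

```text
time: 21.9
tcp_pos: [0.5387, -0.099, 0.1515]
orientation: [179.9, 0.1, 103.0]
wrist_force: [-2.6, 1.2, 8.4]
opening: 0.0584
finger_force: 76.7
```

Emit:
{"fn": "step_arm", "kwargs": {"deltas": [0,0,0.15,0,0,0,0,0,0,0.3,0,0,0,0,0,0,0.45,0,0,0,0,0,0,0.6,0,0,0,0,0,0,0.72,0,0,0,0,0,0,0.72,0,0,0,0]}}

```text
time: 22.65
tcp_pos: [0.5387, -0.099, 0.1294]
orientation: [179.9, 0.1, 103.0]
wrist_force: [-0.7, 0.0, 6.4]
opening: 0.0583
finger_force: 76.5
```

```bash
python3 - <<'E'
from h import *
np.set_printoptions(precision=4,suppress=True)
s=look("w11.png",[],[])
st=bot.sense();print(st["wrist_force"],st["wrist_torque"]);z=st["tcp_pos"][2]-.0585
Rm=R.from_euler("xyz",st["orientation"],degrees=True).as_matrix()
for r in cams.cut_out("wrist","rest_flat_mid"):
    print(r["score"]); c=max(cv2.findContours(r["region"].astype(np.uint8),0,1)[0],key=cv2.contourArea)
    for p in cv2.approxPolyDP(c,2.5,True)[:,0]: print(p,Rm.T@(onz(s,p,z)-st["tcp_pos"]))
E
```

```text
22.7 [ 0.5387 -0.099   0.1294] [179.8883   0.0907 103.0225] [ 0.5241 -0.0343  0.199 ] [164.5895  -0.0601  13.0791]
[-1.3988 -0.8278  6.4593] [0.1459 0.1815 0.2561]
0.66
[248 183] [ 0.0386 -0.0283  0.0584]
[255 332] [-0.0394 -0.0294  0.0585]
[260 329] [-0.0375 -0.0267  0.0585]
[291 329] [-0.0375 -0.0109  0.0585]
[309 333] [-0.0399 -0.0017  0.0586]
[344 329] [-0.0375  0.0162  0.0586]
[370 331] [-0.0388  0.0296  0.0586]
[380 183] [0.0387 0.0298 0.0585]
[343 182] [0.0391 0.0135 0.0585]
[313 186] [0.0373 0.0003 0.0584]
```

Emit:
{"fn": "step_arm", "kwargs": {"deltas": [0,0,0,0,0,0,1,0,0,0,0,0,0,1,0,0,0,0,0,0,1,0,0,0,0,0,0,1,0,0,-0.5,0,0,0,1,0,0,-1.5,0,0,0,1,-1,0,-3,0,0,0,1,-2.6,0,-5,0,0,0,1,-2.6,0,-5,0,0,0,1,-2.6,0,-5,0,0,0,1]}}

```text
time: 24.0
tcp_pos: [0.5555, -0.1752, 0.2794]
orientation: [179.9, 0.1, 102.9]
wrist_force: [0.2, -0.2, 0.0]
opening: 0.0856
finger_force: 0.0
```

```bash
python3 - <<'E'
from h import *
np.set_printoptions(precision=4,suppress=True)
s=look("w12.png",[],[]); rect_of(s,"rest_flat_mid",.078)
m=cams.cut_out("wrist","rest_flat_mid")[0]["region"].astype(np.uint8)
c=max(cv2.findContours(m,0,1)[0],key=cv2.contourArea)
for p in cv2.approxPolyDP(c,2.5,True)[:,0]: print(p,onz(s,p,.078)[:2])
a=cv2.resize(s["pixels"][30:190,230:400,::-1],None,fx=2.3,fy=2.3,interpolation=2)
t=cams.snapshot("side")["pixels"][170:250,270:350,::-1]
t=cv2.resize(t,(368,368),interpolation=2)
cv2.imwrite("pics/final.png",np.hstack([a,t]))
E
```

```text
24.05 [ 0.5545 -0.1741  0.2773] [-179.9535   -0.074   102.938 ] [ 0.541  -0.1105  0.349 ] [164.6061  -0.0768  12.9516]
rest_flat_mid 0.63 centre (539.609375, -100.7697525024414) size (60.01504135131836, 88.62420654296875) ang 12.961212158203125
[279  51] [ 0.5013 -0.0641]
[282 156] [ 0.5212 -0.1495]
[297 157] [ 0.5347 -0.1474]
[299 151] [ 0.5353 -0.1417]
[327 151] [ 0.56  -0.136]
[329 157] [ 0.5631 -0.1408]
[345 157] [ 0.5773 -0.1376]
[348  52] [ 0.5577 -0.0519]
[297  55] [ 0.5167 -0.0638]
[295  51] [ 0.5144 -0.0611]
```

View pics/final.png

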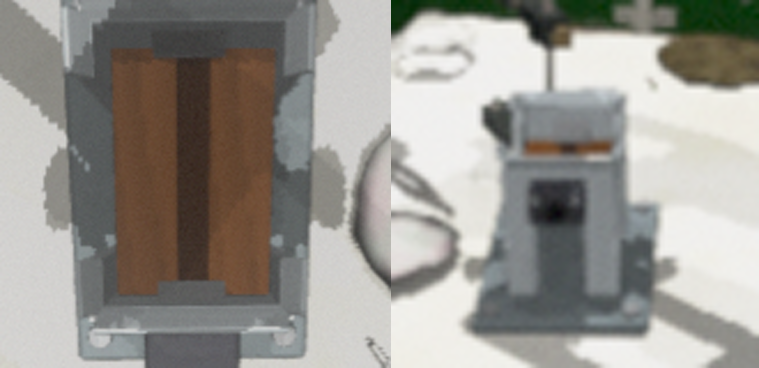

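The final picture shows the second rest groove up under both catches: the noses overlap its ends at about (190,45) and (190,290). At z = 78 mm its outline measures 60 x 89 mm, so it sits at catch height. The robot is clear of it.

```bash
python3 -c "
from workcell import bot
print(bot.finish_job())"
```

```text
the job is handed in; nothing more can be done
None
```

Both rests are in the dispenser, groove up, with the top one level under both catches and the first pressed down beneath it; the job was handed in at about 24 s of the 72 s allowed, and no verdict came back.

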